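# Put the spice scoops and tins back in the alcove

### The job

The spice alcove has just been wiped down, so put its things away: hang both scoops by their rings on the hooks inside the low cabinet, each on a hook of its own and hanging freely, and stand every spice tin that is out on end (either way up) on the narrow raised rail. Leave the bottle and the salt cellar where they are.

Things in the scene. Friction and masses are not known exactly. Their poses are not given: they have to be found in the camera images.
- scoop1_mid (a point): Scoop 1: steel spice scoop, wooden handle, 202 mm long, lies flat at the start. Handle: bar 16 wide, 14 thick, x -50 to 66. Pan: open tray 50 wide, 14 high, x -95 to -50. Ring round, 44 outside, 30 hole, wire 7, in the scoop's plane, centre x 85. About 90 g. Point: mid-handle, half-way up its thickness; x runs along the handle to the ring, z square to the flat scoop (up as it lies at the start).
- scoop1_ring (a point): centre of the hole of scoop 1's hanging ring; axes as for scoop1_mid.
- scoop2_mid (a point): Scoop 2: steel spice scoop, wooden handle, 202 mm long, lies flat at the start. Handle: bar 16 wide, 14 thick, x -50 to 66. Pan: open tray 50 wide, 14 high, x -95 to -50. Ring round, 44 outside, 30 hole, wire 7, in the scoop's plane, centre x 85. About 90 g. Point: mid-handle, half-way up its thickness; x runs along the handle to the ring, z square to the flat scoop (up as it lies at the start).
- scoop2_ring (a point): centre of the hole of scoop 2's hanging ring; axes as for scoop2_mid.
- hook1 (a point): Crook of the right-hand hook seen from the robot (wire centre), 240 mm up; hooks 80 apart. Axes as the cabinet: -x out of its open front, y left, z up. Wire 8 thick: from the crook the tip runs 22 forward and 22 up (45 degrees); behind, it runs back 50, rising 15, to a wooden bar. A ring threaded on over the tip hangs with its centre 11 below the crook, the scoop straight down, clear of the cabinet floor.
- hook2 (a point): Crook of the middle hook (wire centre), 240 mm up; hooks 80 apart. Axes as the cabinet: -x out of its open front, y left, z up. Wire 8 thick: from the crook the tip runs 22 forward and 22 up (45 degrees); behind, it runs back 50, rising 15, to a wooden bar. A ring threaded on over the tip hangs with its centre 11 below the crook, the scoop straight down, clear of the cabinet floor.
- hook3 (a point): Crook of the left-hand hook (wire centre), 240 mm up; hooks 80 apart. Axes as the cabinet: -x out of its open front, y left, z up. Wire 8 thick: from the crook the tip runs 22 forward and 22 up (45 degrees); behind, it runs back 50, rising 15, to a wooden bar. A ring threaded on over the tip hangs with its centre 11 below the crook, the scoop straight down, clear of the cabinet floor.
- cabinet: Low green painted cabinet, fixed, front and back open. Origin on the table under the middle hook crook, x to its back. Boards 14 mm thick, x -70 (front edge) to 60, inside y -140 to 140, floor top 14, roof x -70 to 15, underside 325, top 339 (open slot behind it). Hook bar x 48 to 60, 245 to 265 up. Fixed door 298 wide swung open 160 degrees about the front left edge, clear of the opening.
- rail: Narrow raised wooden rail on two feet, fixed: a board 36 mm wide (its x), 340 long (its y), its top 90 above the table; underside 72. Origin on the table under its middle. Two cross feet 100 long (x), 8 high at y = -120 and +120.
- rail_top (a point): middle of the rail's top face; axes as the rail: y along the rail, x across it, z up.
- tin1_mid (a point): Tin 1: closed round steel spice tin, 60 mm in diameter (lid 61), 42 high, about 120 g, standing upright at the start; the point is its centre, half-way up, z axis along the tin's axis, up. May be absent.
- tin2_mid (a point): Tin 2: closed round steel spice tin, 60 mm in diameter (lid 61), 42 high, about 120 g, standing upright at the start; the point is its centre, half-way up, z axis along the tin's axis, up. May be absent.
- tin3_mid (a point): Tin 3: closed round steel spice tin, 60 mm in diameter (lid 61), 42 high, about 120 g, standing upright at the start; the point is its centre, half-way up, z axis along the tin's axis, up. May be absent.
- tin4_mid (a point): Tin 4: closed round steel spice tin, 60 mm in diameter (lid 61), 42 high, about 120 g, standing upright at the start; the point is its centre, half-way up, z axis along the tin's axis, up. May be absent.
- bottle_mid (a point): Bystander: amber glass bottle with a cork, 60 mm in diameter, 148 high; the point is 70 up its axis, z up.
- salt_mid (a point): Bystander: white ceramic salt cellar, 84 mm in diameter, 71 high; the point is 30 up its axis, z up.
- scoop1: the whole loose thing (scoop1), origin at the centre of its underside; handle it by scoop1_mid.
- scoop2: the whole loose thing (scoop2), origin at the centre of its underside; handle it by scoop2_mid.
- tin1: the whole loose thing (tin1), origin at the centre of its underside; handle it by tin1_mid.
- tin2: the whole loose thing (tin2), origin at the centre of its underside; handle it by tin2_mid.
- tin3: the whole loose thing (tin3), origin at the centre of its underside; handle it by tin3_mid.
- tin4: the whole loose thing (tin4), origin at the centre of its underside; handle it by tin4_mid.
Things that resemble listed ones, but are neither listed nor needed, are in the scene too. Leave any blue or purple look-alike of the tin3 alone. Of the things that look like the part that bears bottle_mid, take the one that is nearest to the robot's base at the start.

How it is judged:
By the outcome, as a careful person would: the job done as asked, in the order asked, and still so for the second after the job is handed in, with the robot touching nothing.
Of tin1, tin2, tin3, tin4 only 2 to 4 are there at a start; the rules pass over those that are not, and their reading is None.
At some moment in a run one of scoop1, scoop2 may be knocked a few centimetres aside while the robot is not near it.
Once in a run the grip may slacken for a moment while it holds something.
It also fails if it takes over 210 s, if anything falls off the work surface, if the arm or the gripper's body presses on something with over 40 N, if the wrist force passes 120 N, or if a joint passes its speed limit or range.

### The arm

A 6-joint arm with a two-finger parallel gripper is mounted at the origin on the work surface. World frame = base frame: x ahead of the robot, y to its left, z up, the work surface at z = 0. Lengths are in mm, angles in degrees, forces in N, time in s.
With the tool pointing down it reaches from about 300 to 850 mm from the base axis. Payload 4.2 kg.
Tool frame: the origin (TCP) lies at the very end of the fingers, on their centre line; the grasp point (between the pads) lies 19 mm behind it (env.grasp_offset is the distance from the TCP to the grasp point, in mm); z points along the fingers, y is the line along which they close (so a half turn about z gives the same grasp; the last joint's range is limited). The gripper opens to 91 mm and grips with 3 to 60 N. Pads are 32 mm wide; open, the fingers measure 118 mm over their backs; the gripper's body (76 mm by 178 mm) begins 60 mm behind the grasp point.
Start: joints at [-76.433, 18.312, 89.639, -0, 72.044, -1.146], TCP at [146.045, -556.16, 213.976] pointing down, gripper open.
Joint ranges: [-177.97, 177.97], [-48.28, 115.42], [12.27, 149.76], [-77.06, 257.06], [2.81, 150.46], [-146.56, 146.56]. Speed limits (degrees/s): [147.25, 147.25, 180, 180, 180, 180].

### API

Orientations are given as [roll, pitch, yaw] about the fixed x, y, z axes, in that order (R = Rz(yaw) Ry(pitch) Rx(roll)).
In Python, from workcell import env, eyes gives the robot as it stands.
- The arm moves only by the tool send_rows, never from a script. Its arguments are lists of equal length, an entry for each row: "grip": the opening, from -1 (shut) to 1 (fully open), so that 0 is half open; "xyz": the shift along the world's x, y, z in m, a list of three; "yaw": the turn about the world's z in degrees. A call has 1 to 8 rows; each row is the pose to reach, as a shift and turn from the pose commanded when the call began; what a row does not reach only later rows make up. A row lasts 1/12 s, in which the tool goes at most 41.7 mm and 7.16 degrees, less where a joint would pass 70% of its speed; a pose out of reach is approached as far as the arm can. A call with a gripper value outside its range is refused whole. The fingers move at their own pace and stop on an object; "grip_force" is the grip in N (left out, the last holds). Time passes only in rows, so rows that repeat a pose let the fingers close. It gives the time, the measured TCP pose, the force, the opening and the grip force at its end, in the units of the state.
- env.state(): the state, without advancing time (a new reading comes with each control period).
- eyes.grab_frame(name): name is "scene" or "top" or "wrist"; returns a dict with "frame" (420x560x3 uint8, red, green, blue), "fx", "fy", "cx", "cy" (pixels), "pose" (4x4, takes a point from camera to world coordinates). Camera axes: x right, y down, z forward; pixel columns grow to the right and rows downward; lengths in mm; the calibration is good to about 2 mm. A picture is of the moment at which its call begins. There is no depth.
- env.job_done(): hands the job in; it is judged then, once.
The state is a dict: "time_s": time; "qpos": joint angles; "qvel": joint speeds; "effort": joint torques, N m; "ee_pos": TCP position; "ee_rot": TCP orientation; "force": force on the tool from outside, world axes, zero at the start; "torque": the same for the moment, N m; "gripper_width": finger opening in mm; "gripper_force": force on a finger pad.
Only numpy, scipy, OpenCV 4.12 (cv2) and the standard library are available. Lean on these libraries where they do the work, as an engineer would, in place of code of your own. Each camera call takes 0.05 s, during which the arm holds its last target. There are 200 camera calls.

## Working session

There is one attempt and no reset: what is moved stays moved. The work goes in short steps, Python scripts to look and compute and a tool call to move; the robot and the scene stay as the last step left them, time stands still between calls to the robot, and variables do not carry over. Pictures are saved under pics/ and viewed, at most 14 in all, crops included, and the job is handed in when it is done.

Besides the shell and the picture viewer there is one more tool, called after "Emit:" by a JSON object that holds its "fn" and its "kwargs", one argument or row to a line. send_rows: Moves the arm, as the interface text tells. Its arguments: {"type":"object","properties":{"grip":{"type":"array"},"xyz":{"type":"array"},"yaw":{"type":"array"},"grip_force":{"type":"number"}},"required":["grip","xyz","yaw"]}

```bash
ls; mkdir -p pics; cat > h.py <<'E'
import numpy as np, cv2
from workcell import env, eyes
import pickle
def grab(n,f):
    d=eyes.grab_frame(n); cv2.imwrite(f'pics/{f}.png',d['frame'][:,:,::-1]); pickle.dump(d,open(f'pics/{f}.pkl','wb')); return d
def ld(f): return pickle.load(open(f'pics/{f}.pkl','rb'))
def px2w(d,u,v,z):
    T=np.array(d['pose']); r=T[:3,:3]@np.array([(u-d['cx'])/d['fx'],(v-d['cy'])/d['fy'],1]); o=T[:3,3]
    return o+r*(z-o[2])/r[2]
def w2px(d,p):
    T=np.array(d['pose']); q=T[:3,:3].T@(np.array(p,float)-T[:3,3]); return d['fx']*q[0]/q[2]+d['cx'],d['fy']*q[1]/q[2]+d['cy']
E
python3 - <<'E'
from h import *
for n in('scene','top','wrist'):
    d=grab(n,n+'0'); print(n,d['fx'],d['cx'],d['cy'],np.round(d['pose'],3).tolist())
print(env.state())
E
```

```text
pics
scene 496.59453311150696 282.39453508399055 209.5292671151329 [[0.875, 0.287, -0.391, 1199.852], [0.485, -0.54, 0.688, -1079.969], [-0.014, -0.791, -0.612, 1094.454], [0.0, 0.0, 0.0, 1.0]]
top 435.3660290163421 281.6491956616092 210.51570637222733 [[-0.086, -0.974, 0.208, 320.166], [-0.996, 0.084, -0.019, 11.504], [0.001, -0.209, -0.978, 1557.264], [0.0, 0.0, 0.0, 1.0]]
wrist 317.4388589356576 275.8966723043123 209.83510428524283 [[0.254, -0.925, -0.283, 227.374], [-0.967, -0.243, -0.073, -534.896], [-0.001, 0.292, -0.956, 383.818], [0.0, 0.0, 0.0, 1.0]]
{'time_s': 0.15, 'qpos': array([-7.64310734e+01,  1.83429765e+01,  8.96902423e+01, -4.10924212e-04,
        7.20448052e+01, -1.14490309e+00]), 'qvel': array([ 0.01241941, -0.09360199, -0.12134379,  0.05064648, -0.04667785,
       -0.17076957]), 'effort': array([ 1.06917516e-03, -4.12772727e+01, -2.32154363e+01,  7.28071108e-02,
        4.32807847e-02, -9.92447553e-05]), 'ee_pos': array([ 145.96301014, -555.7669534 ,  213.31666599]), 'ee_rot': array([-1.79921984e+02, -1.16833551e-03,  1.47139558e+01]), 'force': array([-0.09749631, -0.07035426,  0.80233382]), 'torque': array([-0.01621936,  0.01271187,  0.00958829]), 'gripper_force': 0.0, 'gripper_width': 91.28270764432905}
```

View pics/top0.png

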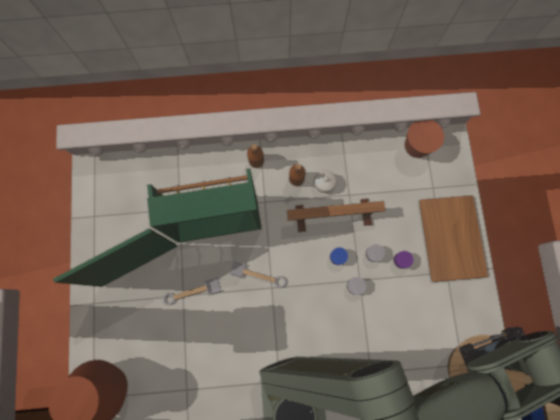

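View pics/scene0.png

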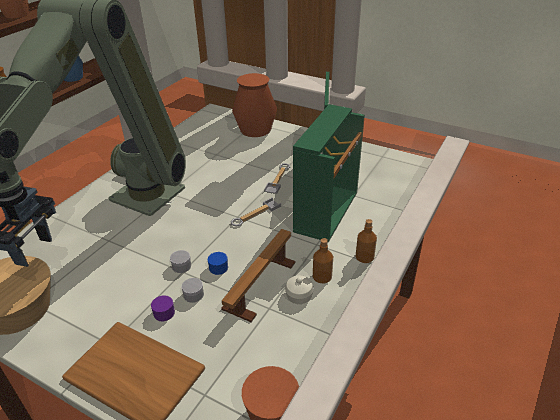

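Top view: scoops at about (190,293) and (262,275) in front of the green cabinet. There are two grey tins at (376,253) and (356,287), with blue and purple look-alikes beside them. The rail runs (288–384, ~212), and the bottle is at (297,173) with the salt cellar at (325,182). I'll zoom in for accuracy.

```bash
python3 - <<'E'
from h import *
d=ld('top0'); im=d['frame'][:,:,::-1]
a=cv2.resize(im[165:310,140:300],None,fx=5,fy=4.0,interpolation=cv2.INTER_CUBIC) if 0 else cv2.resize(im[165:310,140:300],None,fx=4,fy=4,interpolation=cv2.INTER_CUBIC)
cv2.imwrite('pics/c1.png',cv2.convertScaleAbs(a,alpha=1.5))
for n,u,v,z in [('t376',376,252,42),('t356',356,286,42),('blue',339,256,42),('purple',403,259,42),('salt',325,182,71),('bott',295,166,148),('bott2',254,147,148),
 ('railL',288,214,90),('railR',384,207,90)]:
    print(n,np.round(px2w(d,u,v,z),0))
E
```

```text
t376 [ 467. -332.   42.]
t356 [ 357. -249.   42.]
blue [ 465. -202.   42.]
purple [ 435. -423.   42.]
salt [ 727. -179.   71.]
bott [770. -74. 148.]
bott2 [850.  60. 148.]
railL [619. -37.  90.]
railR [ 615. -370.   90.]
```

View pics/c1.png

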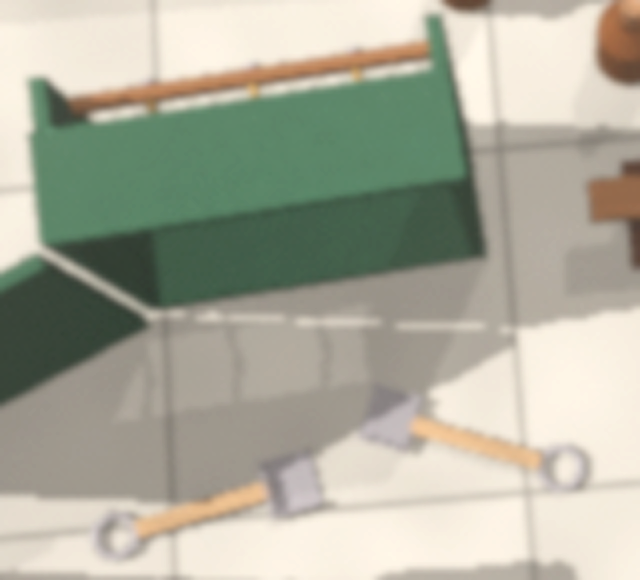

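View pics/wrist0.png

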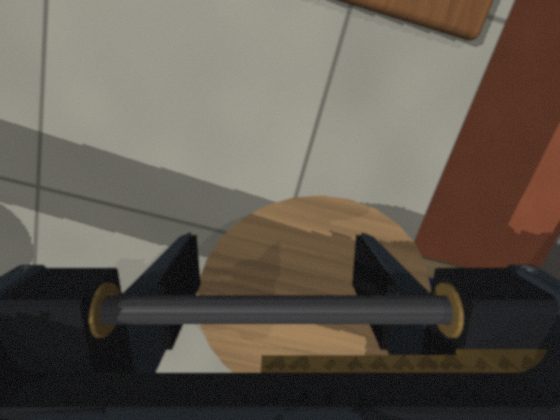

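```bash
cat > cab.py <<'E'
from h import *
from scipy.optimize import least_squares
d=ld('top0'); c=lambda u,v:(u/4+140,v/4+165)
obs=[((-70,154,339),c(45,245)),((-70,-154,339),c(468,180)),((15,-140,339),c(435,72)),((15,140,339),c(37,133)),((-70,-154,0),c(485,256))]
def tw(p,q): 
    a=np.radians(p[2]); return np.array([p[0]+q[0]*np.cos(a)-q[1]*np.sin(a),p[1]+q[0]*np.sin(a)+q[1]*np.cos(a),q[2]])
if __name__=='__main__':
    f=lambda p:np.ravel([np.subtract(w2px(d,tw(p,q)),o) for q,o in obs])
    r=least_squares(f,[650,200,0]); print(np.round(r.x,1),np.round(r.fun,1))
    for i,y in enumerate((-80,0,80)): print('hook',i+1,np.round(tw(r.x,(0,y,240))))
    for n,ring,tail in (('A',c(120,535),c(318,480)),('B',c(566,468),c(368,415))):
        R=px2w(d,*ring,7);P=px2w(d,*tail,10);print(n,np.round(R),np.round(P),np.linalg.norm(R-P)+22, np.degrees(np.arctan2(*(R-P)[1::-1])))
E
python3 cab.py
```

```text
[645.8 217.8   4.5] [-1.6  0.9 -0.1 -0.2 -1.1 -0.6  2.2 -0.6  0.8  0.6]
hook 1 [652. 138. 240.]
hook 2 [646. 218. 240.]
hook 3 [640. 298. 240.]
A [371. 397.   7.] [403. 222.  10.] 200.12417156465222 100.43281043517659
B [395.   5.   7.] [456. 175.  10.] 202.88848040957689 -109.70687458113397
```

The crop shows the cabinet at yaw ≈4.5°, with scoop lengths coming out at 200–203 mm (true value 202), so the fit is good. The wrist view only shows the stool and table edge. I'm moving to scoop B first.

Emit:
{"fn": "send_rows", "kwargs": {
  "grip": [1, 1, 1, 1, 1, 1, 1, 1],
  "xyz": [
    [0.289, 0.674, 0.03],
    [0.289, 0.674, 0.03],
    [0.289, 0.674, 0.03],
    [0.289, 0.674, 0.03],
    [0.289, 0.674, 0.03],
    [0.289, 0.674, 0.03],
    [0.289, 0.674, 0.03],
    [0.289, 0.674, 0.03]
  ],
  "yaw": [7, 14, 21, 28, 35, 42, 49, 55]
}}

```text
time_s: 0.82
ee_pos: [277.3, -248.1, 227.6]
ee_rot: [180.0, -0.0, 70.0]
force: [1.1, -0.2, 0.2]
gripper_width: 91.0
gripper_force: 0.0
```

Emit:
{"fn": "send_rows", "kwargs": {
  "grip": [1, 1, 1, 1, 1, 1, 1, 1],
  "xyz": [
    [0.158, 0.366, 0.0],
    [0.158, 0.366, 0.0],
    [0.158, 0.366, 0.0],
    [0.158, 0.366, 0.0],
    [0.158, 0.366, 0.0],
    [0.158, 0.366, 0.0],
    [0.158, 0.366, 0.0],
    [0.158, 0.366, 0.0]
  ],
  "yaw": [0, 0, 0, 0, 0, 0, 0, 0]
}}

```text
time_s: 1.48
ee_pos: [409.5, 58.2, 227.6]
ee_rot: [180.0, 0.0, 69.8]
force: [0.4, -0.7, -0.1]
gripper_width: 91.5
gripper_force: 0.0
```

Emit:
{"fn": "send_rows", "kwargs": {
  "grip": [1, 1, 1, 1],
  "xyz": [
    [0.027, 0.061, 0.0],
    [0.027, 0.061, 0.0],
    [0.027, 0.061, 0.0],
    [0.027, 0.061, 0.0]
  ],
  "yaw": [0, 0, 0, 0]
}}

```text
time_s: 1.82
ee_pos: [436.3, 117.8, 227.0]
ee_rot: [-179.9, 0.1, 69.9]
force: [-0.2, -0.7, -0.2]
gripper_width: 91.1
gripper_force: 0.0
```

```bash
python3 - <<'E'
from h import *
grab('wrist','w1'); grab('top','top1'); s=env.state(); print(s['ee_pos'],s['ee_rot'],s['qpos'])
E
```

```text
[435.72532446 116.27069734 227.28483012] [-1.79957848e+02  6.53073150e-02  6.97053542e+01] [ 1.35026243e+01  6.55653247e+00  1.03291098e+02 -3.27555680e-02
  7.02237292e+01  3.38083961e+01]
```

View pics/w1.png

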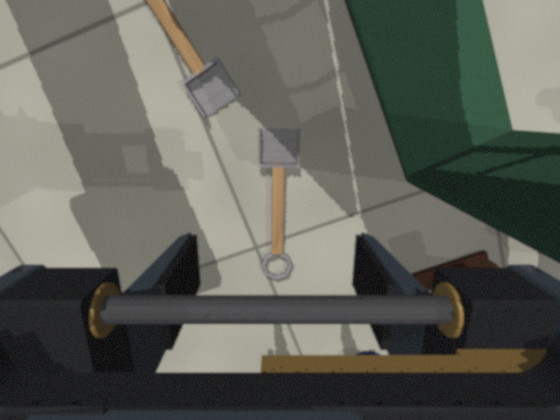

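Wrist view: scoop B is aligned with the tool, its ring at (277,266) and pan tip at (279,128). Scoop A's pan is at (212,90).

```bash
python3 - <<'E'
from h import *
d=ld('w1'); R=px2w(d,277,266,5); P=px2w(d,279.5,128,7); u=(R-P)[:2]; L=np.hypot(*u)
print(R,P,L+22,np.degrees(np.arctan2(u[1],u[0]))); print('grip',R[:2]-u/L*122)
print(w2px(d,(436,117,0)), 'cab front right bottom/top',px2w(d,407,180,0),px2w(d,407,180,339))
E
```

```text
[398.08215488   6.84970441   5.        ] [463.69795149 177.78388992   7.        ] 205.09540830273795 -111.00009069246936
grip [441.80322501 120.74644724]
(np.float64(275.27859110672836), np.float64(181.6212147346734)) cab front right bottom/top [594.1573911  61.3036959   0.       ] [484.93905616 176.12222996 339.        ]
```

Emit:
{"fn": "send_rows", "kwargs": {
  "grip": [1, 1, 1, 1, 1, 1, 1, 1],
  "xyz": [
    [0.006, 0.004, -0.04],
    [0.006, 0.004, -0.08],
    [0.006, 0.004, -0.12],
    [0.006, 0.004, -0.16],
    [0.006, 0.004, -0.195],
    [0.006, 0.004, -0.215],
    [0.006, 0.004, -0.223],
    [0.006, 0.004, -0.223]
  ],
  "yaw": [-1, -1, -1, -1, -1, -1, -1, -1]
}}

```text
time_s: 2.58
ee_pos: [441.1, 119.6, 3.5]
ee_rot: [-179.8, 0.1, 68.6]
force: [-0.5, 0.0, 0.6]
gripper_width: 91.2
gripper_force: 0.0
```

Emit:
{"fn": "send_rows", "kwargs": {
  "grip": [-1, -1, -1, -1, -1, -1, -1, -1],
  "xyz": [
    [0, 0, 0],
    [0, 0, 0],
    [0, 0, 0],
    [0, 0, 0],
    [0, 0, 0],
    [0, 0, 0],
    [0, 0, 0],
    [0, 0, 0]
  ],
  "yaw": [0, 0, 0, 0, 0, 0, 0, 0],
  "grip_force": 30
}}

```text
time_s: 3.25
ee_pos: [442.5, 121.0, 4.8]
ee_rot: [180.0, -0.0, 68.7]
force: [1.3, -1.1, 1.4]
gripper_width: 41.3
gripper_force: 28.4
```

Emit:
{"fn": "send_rows", "kwargs": {
  "grip": [-1, -1, -1, -1],
  "xyz": [
    [0, 0, 0],
    [0, 0, 0],
    [0, 0, 0],
    [0, 0, 0]
  ],
  "yaw": [0, 0, 0, 0]
}}

```text
time_s: 3.58
ee_pos: [442.0, 121.0, 4.5]
ee_rot: [-180.0, 0.0, 68.7]
force: [-0.5, 0.5, 0.4]
gripper_width: 15.9
gripper_force: 30.0
```

```bash
python3 - <<'E'
from h import *
grab('wrist','w2'); s=env.state(); print(s['ee_pos'],s['gripper_width'],s['gripper_force'],s['force'])
E
```

```text
[442.06898161 120.99133966   4.47637482] 15.760047733614766 29.99999463558197 [-1.10776216 -0.03904724  0.15793683]
```

View pics/w2.png

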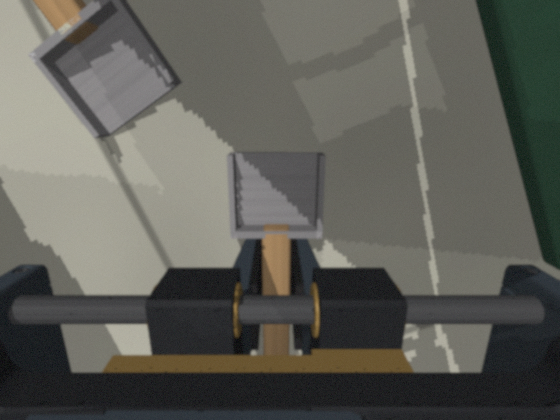

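```bash
python3 - <<'E'
from h import *
d=ld('w2'); t=np.array([442,121])
for v,z in ((238,10),(152,14)): 
    p=px2w(d,276,v,z); print(p, np.linalg.norm(p[:2]-t))
E
```

```text
[449.00126887 135.98336929  10.        ] 16.538413497915425
[466.45974574 180.78276047  14.        ] 64.59301518765974
```

Emit:
{"fn": "send_rows", "kwargs": {
  "grip": [-1, -1, -1, -1, -1, -1, -1, -1],
  "xyz": [
    [0, 0, 0.035],
    [-0.005, 0, 0.07],
    [-0.01, 0, 0.105],
    [-0.015, 0, 0.14],
    [-0.02, 0.001, 0.175],
    [-0.02, 0.002, 0.21],
    [-0.02, 0.003, 0.245],
    [-0.02, 0.003, 0.28]
  ],
  "yaw": [0, 0, 6, 12, 18, 24, 30, 36]
}}

```text
time_s: 4.3
ee_pos: [421.7, 123.9, 286.2]
ee_rot: [180.0, -0.0, 105.0]
force: [0.9, 0.1, -1.4]
gripper_width: 15.2
gripper_force: 30.0
```

Emit:
{"fn": "send_rows", "kwargs": {
  "grip": [-1, -1, -1, -1, -1, -1, -1, -1],
  "xyz": [
    [0, 0, 0],
    [0, 0, 0],
    [0, 0, 0],
    [0, 0, 0],
    [0, 0, 0],
    [0, 0, 0],
    [0, 0, 0],
    [0, 0, 0]
  ],
  "yaw": [6, 12, 18, 24, 30, 36, 42, 48]
}}

```text
time_s: 4.97
ee_pos: [422.1, 123.9, 284.2]
ee_rot: [-180.0, -0.0, 153.0]
force: [0.3, -0.5, -1.5]
gripper_width: 15.5
gripper_force: 30.0
```

Emit:
{"fn": "send_rows", "kwargs": {
  "grip": [-1, -1, -1, -1, -1, -1, -1],
  "xyz": [
    [0, 0, 0],
    [0, 0, 0],
    [0, 0, 0],
    [0, 0, 0],
    [0, 0, 0],
    [0, 0, 0],
    [0, 0, 0]
  ],
  "yaw": [6, 12, 18, 24, 29, 32, 32]
}}

```text
time_s: 5.55
ee_pos: [422.1, 123.9, 284.2]
ee_rot: [-180.0, -0.0, -175.2]
force: [0.5, 0.4, -0.1]
gripper_width: 15.9
gripper_force: 30.0
```

```bash
python3 - <<'E'
from h import *
d=grab('scene','s1'); e=grab('wrist','w3'); s=env.state(); print(s['ee_pos'],s['ee_rot'],s['gripper_width'])
a=cv2.resize(d['frame'][60:260,180:400,::-1],None,fx=2,fy=2,interpolation=cv2.INTER_CUBIC); b=cv2.resize(e['frame'][:,:,::-1],(533,400))[:, 100:460]
cv2.imwrite('pics/m1.png',np.hstack([a,b]))
E
```

```text
[422.22529335 123.91257321 284.30462939] [-1.79996947e+02 -3.42705824e-02 -1.75371003e+02] 15.808661324333027
```

View pics/m1.png

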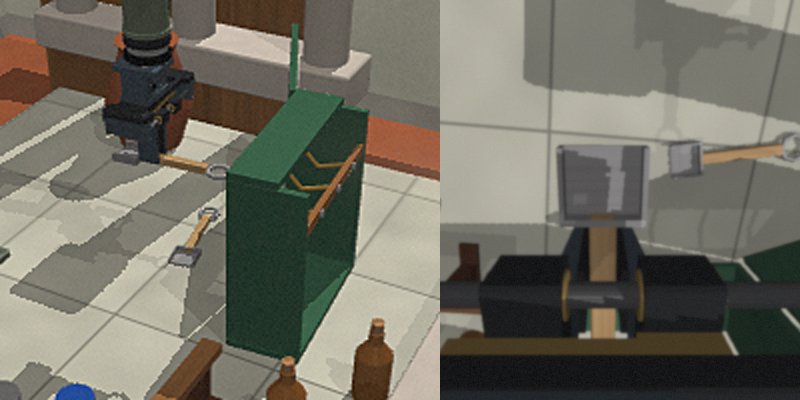

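```bash
python3 - <<'E'
from h import *
from cab import tw
d=ld('s1'); p=(645.8,217.8,4.5)
f=lambda q:np.round((np.array(w2px(d,q))-[180,60])*2)
for n,q in (('crook1',(0,-80,240)),('tip1',(-22,-80,262)),('bar1',(50,-80,255)),('crook2',(0,0,240)),('tip2',(-22,0,262)),('roofFR',(-70,-154,339)),('roofBR',(15,-154,339)),('sideBRtop',(60,-154,339)),('botFR',(-70,-154,0)),('botBR',(60,-154,0))): print(n,f(tw(p,q)))
a=np.radians(4.6); r=np.array([422.2,123.9,287])+119*np.array([np.cos(a),np.sin(a),0]); print('ring',r,f(r))
im=cv2.resize(d['frame'][80:190,260:370,::-1],None,fx=5.4,fy=5.4,interpolation=cv2.INTER_CUBIC); cv2.imwrite('pics/c2.png',im)
E
```

```text
crook1 [282. 211.]
tip1 [270. 196.]
bar1 [313. 210.]
crook2 [300. 187.]
tip2 [288. 172.]
roofFR [223. 170.]
roofBR [276. 181.]
sideBRtop [305. 187.]
botFR [224. 343.]
botBR [295. 363.]
ring [540.81668654 133.443672   287.        ] [219. 170.]
```

View pics/c2.png

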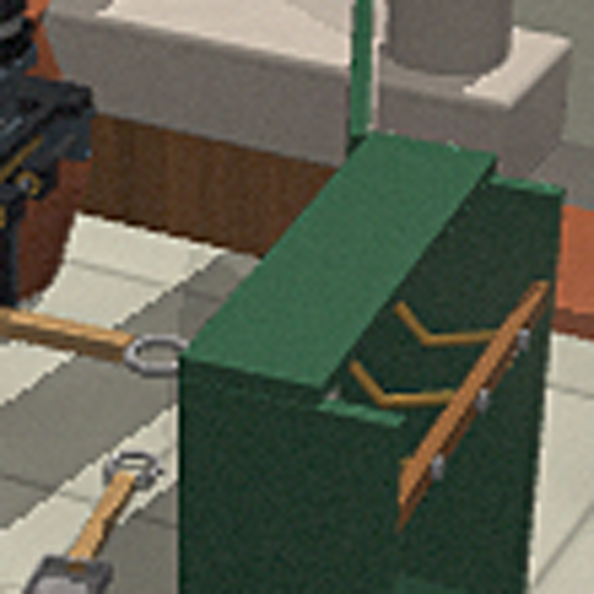

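Scene crop: the ring sits where predicted. The cabinet and hooks (hook 2 crook at crop (385,402)) lie about 5 mm further in x than the top-view fit. I'll use hook1 ≈ (657,139) and hook2 ≈ (651,219).

Emit:
{"fn": "send_rows", "kwargs": {
  "grip": [-1, -1, -1, -1, -1],
  "xyz": [
    [0.03, 0.001, 0],
    [0.06, 0.003, 0],
    [0.085, 0.004, 0],
    [0.094, 0.004, 0],
    [0.094, 0.004, 0]
  ],
  "yaw": [0, 0, 0, 0, 0]
}}

```text
time_s: 6.07
ee_pos: [517.8, 127.9, 283.6]
ee_rot: [-180.0, -0.1, -175.4]
force: [0.3, 0.3, -0.6]
gripper_width: 15.6
gripper_force: 30.0
```

```bash
python3 - <<'E'
from h import *
d=grab('scene','s2'); s=env.state(); print(s['ee_pos'],s['gripper_width'])
im=cv2.resize(d['frame'][80:190,260:370,::-1],None,fx=5.4,fy=5.4,interpolation=cv2.INTER_CUBIC); cv2.imwrite('pics/c3.png',im)
E
```

```text
[516.18546835 127.8503455  283.80865984] 15.791073995433866
```

View pics/c3.png

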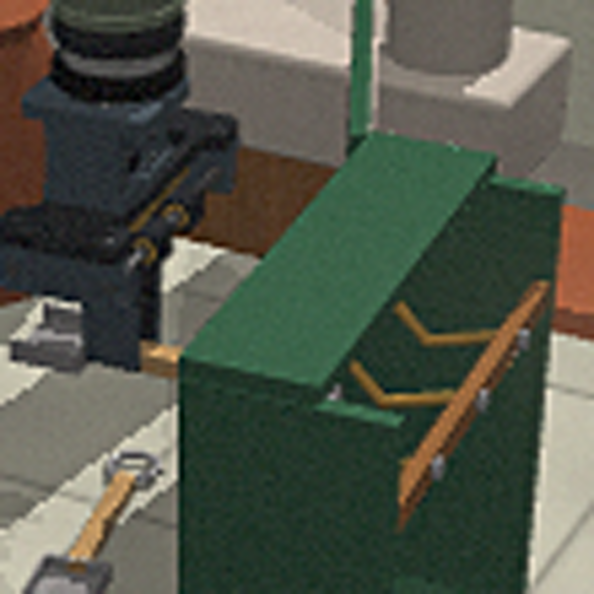

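Emit:
{"fn": "send_rows", "kwargs": {
  "grip": [-1, -1, -1, -1, -1, -1, -1, -1],
  "xyz": [
    [0, 0, -0.01],
    [0.001, 0, -0.018],
    [0.003, 0, -0.024],
    [0.004, 0, -0.028],
    [0.005, 0, -0.031],
    [0.006, 0, -0.034],
    [0.006, 0, -0.036],
    [0.006, 0, -0.036]
  ],
  "yaw": [0, 0, 0, 0, 0, 0, 0, 0]
}}

```text
time_s: 6.78
ee_pos: [522.2, 127.9, 248.2]
ee_rot: [180.0, -0.0, -175.3]
force: [-0.6, -0.3, -0.9]
gripper_width: 16.1
gripper_force: 30.0
```

Emit:
{"fn": "send_rows", "kwargs": {
  "grip": [-1, -1, -1, -1, -1, -1],
  "xyz": [
    [0, 0, -0.002],
    [0, 0, -0.004],
    [0, 0, -0.006],
    [0, 0, -0.008],
    [0, 0, -0.008],
    [0, 0, -0.008]
  ],
  "yaw": [0, 0, 0, 0, 0, 0]
}}

```text
time_s: 7.28
ee_pos: [522.6, 128.0, 240.9]
ee_rot: [180.0, 0.0, -175.3]
force: [-1.4, 0.7, 1.6]
gripper_width: 16.0
gripper_force: 30.0
```

Emit:
{"fn": "send_rows", "kwargs": {
  "grip": [-1, -1, -1, -1, -1, -1],
  "xyz": [
    [-0.002, 0, 0],
    [-0.004, 0, 0],
    [-0.006, 0, 0],
    [-0.008, 0, 0],
    [-0.01, 0, 0],
    [-0.01, 0, 0]
  ],
  "yaw": [0, 0, 0, 0, 0, 0]
}}

```text
time_s: 7.78
ee_pos: [517.9, 128.2, 242.6]
ee_rot: [-180.0, 0.8, -175.3]
force: [10.4, -0.4, 1.4]
gripper_width: 15.7
gripper_force: 30.0
```

Pulling back is resisted with 10 N, so the ring is threaded. Next I lower the handle in an arc about the hook with a light grip.

Emit:
{"fn": "send_rows", "kwargs": {
  "grip": [-1, -1, -1, -1, -1, -1, -1, -1],
  "xyz": [
    [0.008, 0, 0],
    [0.009, 0, -0.01],
    [0.01, 0.001, -0.021],
    [0.013, 0.001, -0.033],
    [0.016, 0.001, -0.044],
    [0.021, 0.002, -0.056],
    [0.026, 0.002, -0.066],
    [0.026, 0.002, -0.066]
  ],
  "yaw": [0, 0, 0, 0, 0, 0, 0, 0],
  "grip_force": 6
}}

```text
time_s: 8.45
ee_pos: [540.1, 130.0, 172.2]
ee_rot: [-180.0, 0.1, -175.3]
force: [5.9, -1.0, 1.6]
gripper_width: 15.9
gripper_force: 7.2
```

```bash
python3 - <<'E'
from h import *
d=grab('scene','s3'); e=grab('wrist','w4'); s=env.state(); print(s['ee_pos'],s['ee_rot'],s['gripper_width'],s['force'])
a=cv2.resize(d['frame'][60:260,180:400,::-1],None,fx=2,fy=2,interpolation=cv2.INTER_CUBIC); b=cv2.resize(e['frame'][:,:,::-1],(533,400))[:, 100:460]
cv2.imwrite('pics/m2.png',np.hstack([a,b]))
E
```

```text
[539.48095983 129.97374798 173.20637768] [-1.79989646e+02  4.33234839e-02 -1.75299775e+02] 15.520529659189405 [ 5.70588772 -0.54786995  1.74147894]
```

View pics/m2.png

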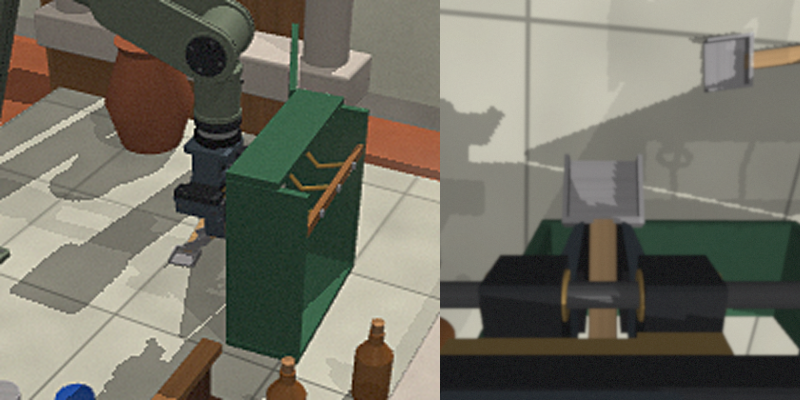

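The scoop is pivoting on the hook with its pan drooping. Releasing it now.

Emit:
{"fn": "send_rows", "kwargs": {
  "grip": [-1, -0.5, -0.2, 0.2, 0.6, 1, 1, 1],
  "xyz": [
    [0.003, 0, 0],
    [0.003, 0, 0],
    [0.003, 0, 0],
    [0.003, 0, 0],
    [0.003, 0, 0],
    [0.003, 0, 0],
    [0.003, 0, 0],
    [0.003, 0, 0]
  ],
  "yaw": [0, 0, 0, 0, 0, 0, 0, 0]
}}

```text
time_s: 9.22
ee_pos: [541.3, 130.0, 174.7]
ee_rot: [180.0, -0.0, -175.3]
force: [0.1, 0.4, -1.1]
gripper_width: 59.9
gripper_force: 0.0
```

Emit:
{"fn": "send_rows", "kwargs": {
  "grip": [1, 1, 1, 1, 1, 1, 1, 1],
  "xyz": [
    [0, 0, 0],
    [-0.02, 0, 0],
    [-0.06, 0, 0],
    [-0.1, 0.02, 0.01],
    [-0.14, 0.06, 0.02],
    [-0.15, 0.1, 0.04],
    [-0.15, 0.14, 0.06],
    [-0.15, 0.14, 0.06]
  ],
  "yaw": [0, 0, 0, -7, -14, -21, -28, -35]
}}

```text
time_s: 9.88
ee_pos: [390.5, 270.0, 235.3]
ee_rot: [179.9, 0.0, 151.5]
force: [0.5, -0.6, 0.9]
gripper_width: 91.1
gripper_force: 0.0
```

```bash
python3 - <<'E'
from h import *
d=grab('scene','s4'); e=grab('wrist','w5'); s=env.state(); print(s['ee_pos'],s['ee_rot'],s['gripper_width'],s['force'],s['qpos'])
a=cv2.resize(d['frame'][60:260,180:400,::-1],None,fx=2,fy=2,interpolation=cv2.INTER_CUBIC); b=cv2.resize(e['frame'][:,:,::-1],(533,400))[:, 60:420]
cv2.imwrite('pics/m3.png',np.hstack([a,b]))
E
```

```text
[392.16147501 273.20316727 236.66458567] [1.79605959e+02 1.07684506e-01 1.51933408e+02] 91.10785734072135 [ 0.48988568 -0.54900446  0.12259812] [ 3.34189545e+01  8.44127789e+00  9.96389349e+01  9.85677087e-02
  7.15221642e+01 -2.85457392e+01]
```

View pics/m3.png

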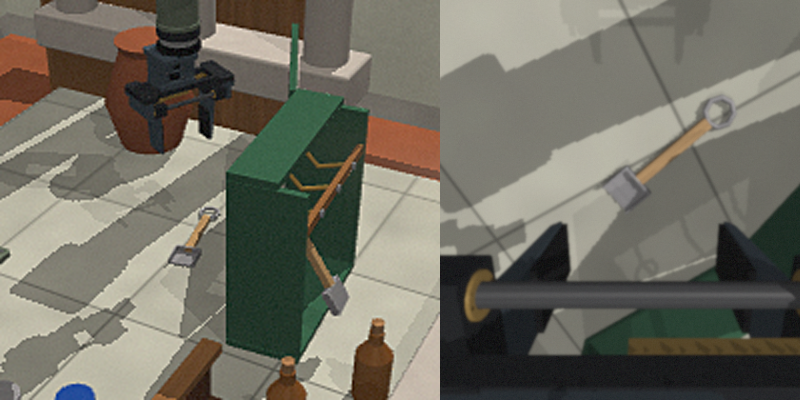

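Scoop B is hanging on hook1 and still swinging. Scoop A: ring at about (355,118) and pan tip near (251,210) in full wrist coordinates.

```bash
python3 - <<'E'
from h import *
d=ld('w5'); k=560/533
R=px2w(d,(718-380)*k,112*k,5); P=px2w(d,(616-380)*k,199*k,8); H=px2w(d,(640-380)*k,179*k,10)
u=(R-P)[:2]; L=np.hypot(*u); print(R,P,H,L+22,np.degrees(np.arctan2(u[1],u[0]))); print('grip',R[:2]-u/L*119)
E
```

```text
[372.76615451 400.63412773   5.        ] [409.6685429  227.59699474   8.        ] [400.50125557 270.6263282   10.        ] 198.9283348182376 102.03871129571192
grip [397.58628422 284.25130614]
```

Emit:
{"fn": "send_rows", "kwargs": {
  "grip": [1, 1, 1, 1, 1, 1, 1, 1],
  "xyz": [
    [0.006, 0.014, 0],
    [0.006, 0.014, 0],
    [0.006, 0.014, -0.02],
    [0.006, 0.014, -0.05],
    [0.006, 0.014, -0.08],
    [0.006, 0.014, -0.11],
    [0.006, 0.014, -0.12],
    [0.006, 0.014, -0.12]
  ],
  "yaw": [-7, -14, -21, -28, -35, -42, -48, -48]
}}

```text
time_s: 10.65
ee_pos: [395.7, 280.6, 110.9]
ee_rot: [-179.6, 0.2, 103.7]
force: [0.4, 0.2, -0.5]
gripper_width: 90.9
gripper_force: 0.0
```

```bash
python3 - <<'E'
from h import *
d=grab('wrist','w6'); s=env.state(); print(s['ee_pos'],s['ee_rot'])
cv2.imwrite('pics/m4.png',cv2.resize(d['frame'][:240,100:460,::-1],None,fx=2,fy=2))
E
```

```text
[396.9883893  281.57397088 112.75700551] [-1.79809961e+02  8.89876138e-02  1.03935498e+02]
```

View pics/m4.png

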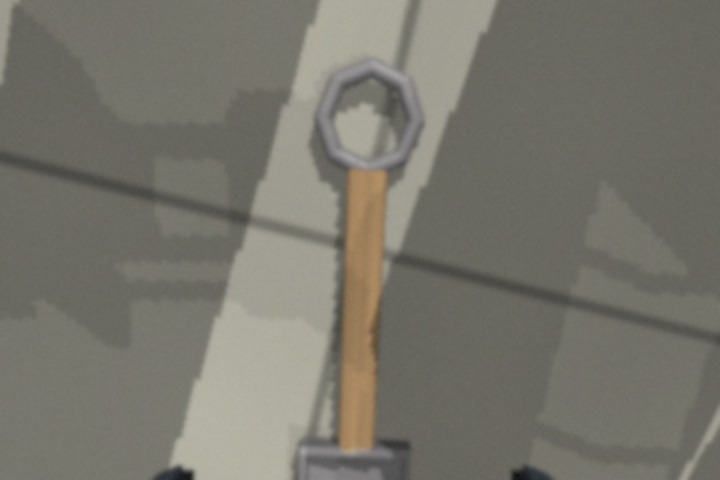

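Wrist crop: the handle runs from its pan end at full (278,224) to the ring centre at (285,57).

```bash
python3 - <<'E'
from h import *
d=ld('w6'); R=px2w(d,285.5,57.5,5); H=px2w(d,278,222,12)
u=(R-H)[:2]; L=np.hypot(*u); print(R,H,L,np.degrees(np.arctan2(u[1],u[0]))); print('grip',R[:2]-u/L*119)
E
```

```text
[373.85294913 403.32708455   5.        ] [400.53945621 270.11850421  12.        ] 135.85542144777787 101.32845584224475
grip [397.22849285 286.64553521]
```

Emit:
{"fn": "send_rows", "kwargs": {
  "grip": [1, 1, 1, 1, 1, 1],
  "xyz": [
    [0, 0.004, -0.03],
    [0, 0.004, -0.06],
    [0, 0.004, -0.09],
    [0, 0.004, -0.104],
    [0, 0.004, -0.109],
    [0, 0.004, -0.109]
  ],
  "yaw": [-2, -2, -2, -2, -2, -2]
}}

```text
time_s: 11.2
ee_pos: [398.1, 286.7, 5.1]
ee_rot: [-180.0, 0.0, 101.9]
force: [-0.2, -0.3, 1.2]
gripper_width: 91.3
gripper_force: 0.0
```

Emit:
{"fn": "send_rows", "kwargs": {
  "grip": [-1, -1, -1, -1, -1, -1, -1, -1],
  "xyz": [
    [0, 0, 0],
    [0, 0, 0],
    [0, 0, 0],
    [0, 0, 0],
    [0, 0, 0],
    [0, 0, 0],
    [0, 0, 0],
    [0, 0, 0]
  ],
  "yaw": [0, 0, 0, 0, 0, 0, 0, 0],
  "grip_force": 30
}}

```text
time_s: 11.87
ee_pos: [397.6, 286.8, 5.1]
ee_rot: [180.0, -0.0, 101.8]
force: [0.3, 0.9, -0.4]
gripper_width: 40.8
gripper_force: 0.2
```

Emit:
{"fn": "send_rows", "kwargs": {
  "grip": [-1, -1, -1, -1],
  "xyz": [
    [0, 0, 0],
    [0, 0, 0],
    [0, 0, 0],
    [0, 0, 0]
  ],
  "yaw": [0, 0, 0, 0]
}}

```text
time_s: 12.2
ee_pos: [397.5, 286.7, 5.0]
ee_rot: [-180.0, 0.0, 101.8]
force: [-0.2, 0.2, -0.0]
gripper_width: 15.8
gripper_force: 30.0
```

Emit:
{"fn": "send_rows", "kwargs": {
  "grip": [-1, -1, -1, -1, -1, -1, -1, -1],
  "xyz": [
    [0, 0, 0.035],
    [0, -0.005, 0.07],
    [0.005, -0.015, 0.105],
    [0.01, -0.025, 0.14],
    [0.015, -0.035, 0.175],
    [0.017, -0.045, 0.21],
    [0.017, -0.055, 0.245],
    [0.017, -0.065, 0.279]
  ],
  "yaw": [0, 0, -6, -12, -18, -24, -30, -36]
}}

```text
time_s: 12.87
ee_pos: [414.4, 221.0, 285.8]
ee_rot: [180.0, 0.0, 65.5]
force: [0.2, 1.6, 0.1]
gripper_width: 15.4
gripper_force: 30.0
```

Emit:
{"fn": "send_rows", "kwargs": {
  "grip": [-1, -1, -1, -1, -1, -1, -1, -1],
  "xyz": [
    [0, -0.005, 0],
    [0, -0.012, 0],
    [0, -0.012, 0],
    [0, -0.012, 0],
    [0, -0.012, 0],
    [0, -0.012, 0],
    [0, -0.012, 0],
    [0, -0.012, 0]
  ],
  "yaw": [-7, -14, -21, -28, -35, -42, -48, -54]
}}

```text
time_s: 13.53
ee_pos: [414.4, 209.6, 283.7]
ee_rot: [180.0, 0.0, 11.5]
force: [0.2, 0.4, -0.3]
gripper_width: 16.3
gripper_force: 30.0
```

Emit:
{"fn": "send_rows", "kwargs": {
  "grip": [-1, -1, -1, -1],
  "xyz": [
    [0, 0, 0],
    [0, 0, 0],
    [0, 0, 0],
    [0, 0, 0]
  ],
  "yaw": [-4, -7.3, -7.3, -7.3]
}}

```text
time_s: 13.87
ee_pos: [414.5, 209.7, 283.8]
ee_rot: [180.0, 0.0, 4.6]
force: [-0.9, 0.1, -2.0]
gripper_width: 15.5
gripper_force: 30.0
```

```bash
python3 - <<'E'
from h import *
d=grab('scene','s5'); e=grab('wrist','w7'); s=env.state(); print(s['ee_pos'],s['ee_rot'],s['gripper_width'],s['force'])
a=cv2.resize(d['frame'][60:260,180:400,::-1],None,fx=2,fy=2,interpolation=cv2.INTER_CUBIC); b=cv2.resize(e['frame'][:,:,::-1],(533,400))[:, 100:460]
cv2.imwrite('pics/m5.png',np.hstack([a,b]))
a=np.radians(4.5)
r=np.r_[s['ee_pos'][:2]+119*np.array([np.cos(a),np.sin(a)]),287]; print((np.array(w2px(d,r))-[180,60])*2)
E
```

```text
[414.60429129 209.72702887 283.89722732] [1.79984061e+02 1.62191713e-02 4.54881176e+00] 15.512208355706026 [-0.2415266 -0.6852044 -0.3854864]
[239.66683821 145.48327643]
```

View pics/m5.png

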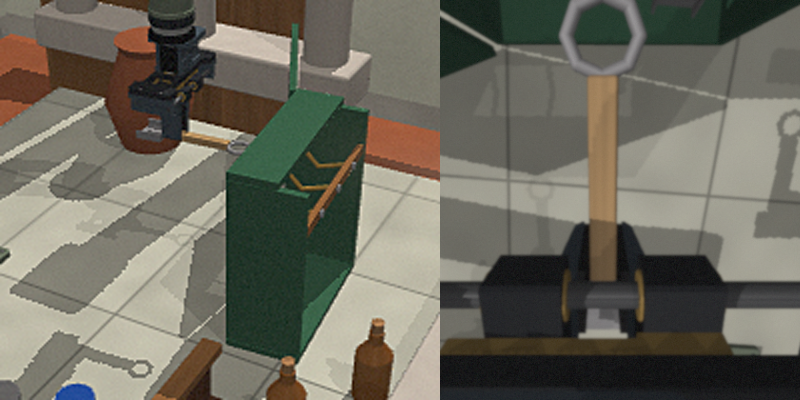

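Emit:
{"fn": "send_rows", "kwargs": {
  "grip": [-1, -1, -1, -1, -1],
  "xyz": [
    [0.03, -0.001, 0],
    [0.06, -0.001, 0],
    [0.085, -0.002, 0],
    [0.096, -0.002, 0],
    [0.096, -0.002, 0]
  ],
  "yaw": [0, 0, 0, 0, 0]
}}

```text
time_s: 14.38
ee_pos: [512.4, 207.7, 283.1]
ee_rot: [180.0, 0.0, 4.4]
force: [-0.5, -0.6, -1.0]
gripper_width: 15.5
gripper_force: 30.0
```

Emit:
{"fn": "send_rows", "kwargs": {
  "grip": [-1, -1, -1, -1, -1, -1, -1, -1],
  "xyz": [
    [0, 0, -0.01],
    [0.001, 0, -0.018],
    [0.003, 0, -0.024],
    [0.004, 0, -0.029],
    [0.005, 0, -0.034],
    [0.006, 0, -0.038],
    [0.006, 0, -0.043],
    [0.006, 0, -0.043]
  ],
  "yaw": [0, 0, 0, 0, 0, 0, 0, 0]
}}

```text
time_s: 15.05
ee_pos: [516.2, 207.9, 240.6]
ee_rot: [180.0, 0.0, 4.5]
force: [-2.6, -0.0, 2.2]
gripper_width: 15.9
gripper_force: 30.7
```

Emit:
{"fn": "send_rows", "kwargs": {
  "grip": [-1, -1, -1, -1, -1, -1],
  "xyz": [
    [-0.002, 0, 0],
    [-0.004, 0, 0],
    [-0.006, 0, 0],
    [-0.008, 0, 0],
    [-0.01, 0, 0],
    [-0.01, 0, 0]
  ],
  "yaw": [0, 0, 0, 0, 0, 0]
}}

```text
time_s: 15.55
ee_pos: [511.0, 208.2, 243.1]
ee_rot: [-180.0, -0.7, 4.5]
force: [7.6, 0.5, 2.1]
gripper_width: 15.6
gripper_force: 31.0
```

Threaded again. Same arc down, then release.

Emit:
{"fn": "send_rows", "kwargs": {
  "grip": [-1, -1, -1, -1, -1, -1, -1, -1],
  "xyz": [
    [0.008, 0, 0],
    [0.009, 0, -0.01],
    [0.01, 0.001, -0.021],
    [0.013, 0.001, -0.033],
    [0.016, 0.001, -0.044],
    [0.021, 0.002, -0.056],
    [0.026, 0.002, -0.066],
    [0.026, 0.002, -0.066]
  ],
  "yaw": [0, 0, 0, 0, 0, 0, 0, 0],
  "grip_force": 6
}}

```text
time_s: 16.22
ee_pos: [533.7, 209.7, 172.5]
ee_rot: [180.0, 0.0, 4.5]
force: [4.2, 0.6, 1.8]
gripper_width: 16.0
gripper_force: 6.0
```

Emit:
{"fn": "send_rows", "kwargs": {
  "grip": [-1, -0.5, -0.2, 0.2, 0.6, 1, 1, 1],
  "xyz": [
    [0.003, 0, 0],
    [0.003, 0, 0],
    [0.003, 0, 0],
    [0.003, 0, 0],
    [0.003, 0, 0],
    [0.003, 0, 0],
    [0.003, 0, 0],
    [0.003, 0, 0]
  ],
  "yaw": [0, 0, 0, 0, 0, 0, 0, 0]
}}

```text
time_s: 16.88
ee_pos: [535.5, 209.9, 175.2]
ee_rot: [180.0, -0.0, 4.5]
force: [-0.2, 0.4, -0.4]
gripper_width: 59.5
gripper_force: 0.0
```

Emit:
{"fn": "send_rows", "kwargs": {
  "grip": [1, 1, 1, 1, 1, 1, 1, 1],
  "xyz": [
    [0, 0, 0],
    [-0.02, 0, 0],
    [-0.06, 0, 0],
    [-0.1, -0.02, 0.02],
    [-0.13, -0.05, 0.04],
    [-0.14, -0.08, 0.06],
    [-0.14, -0.12, 0.08],
    [-0.14, -0.16, 0.08]
  ],
  "yaw": [0, 0, 0, 0, 0, 0, 0, 0]
}}

```text
time_s: 17.55
ee_pos: [396.1, 56.6, 257.9]
ee_rot: [-180.0, -0.4, 4.7]
force: [1.3, 0.1, 0.4]
gripper_width: 91.3
gripper_force: 0.0
```

```bash
python3 - <<'E'
from h import *
d=grab('scene','s6'); t=grab('top','top2'); s=env.state(); print(s['ee_pos'],s['ee_rot'],s['force'])
a=cv2.resize(d['frame'][60:310,150:400,::-1],None,fx=1.6,fy=1.6,interpolation=cv2.INTER_CUBIC); b=cv2.resize(t['frame'][150:350,240:440,::-1],(400,400),interpolation=cv2.INTER_CUBIC)
cv2.imwrite('pics/m6.png',np.hstack([a,b]))
E
```

```text
[395.92971813  52.36175609 256.17644178] [179.86372421  -0.22624082   4.0753873 ] [ 1.12530317  0.65127207 -0.36738823]
```

View pics/m6.png

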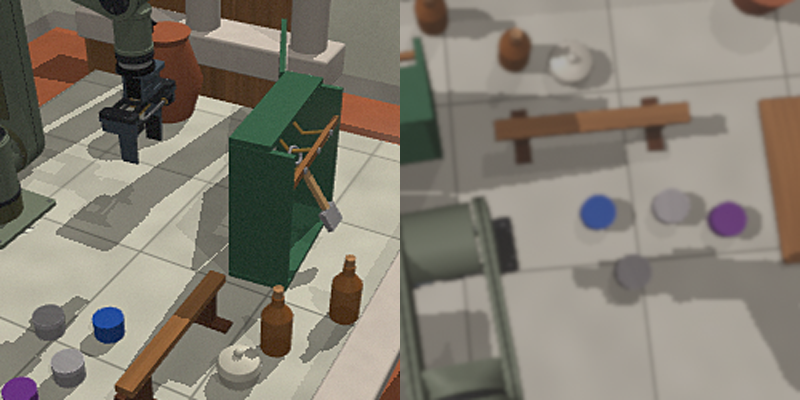

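Scoop A is hanging on hook 2 and still swinging. The rail runs from about (288,215) to (384,206) in top pixels. The two grey tins are in the same places and no others are visible. From here I measure numerically.

```bash
python3 - <<'E'
from h import *
for f in('top0','top2'):
    d=ld(f); im=d['frame']; hsv=cv2.cvtColor(im,cv2.COLOR_RGB2HSV)
    for u,v in((376,253),(356,287)): print(f,im[v-3:v+4,u-3:u+4].reshape(-1,3).mean(0).round(),hsv[v-3:v+4,u-3:u+4].reshape(-1,3).mean(0).round())
    print('floor',im[300:305,420:425].reshape(-1,3).mean(0),'shade',im[240:244,290:294].reshape(-1,3).mean(0))
    # neutral/purplish greys: r>=g and b>=g
    i=cv2.GaussianBlur(im,(5,5),0).astype(int); m=((i[...,2]-i[...,1]>=0)&(i.max(2)-i.min(2)<25)&(i.max(2)>60)).astype(np.uint8)
    n,l,st,c=cv2.connectedComponentsWithStats(m)
    for k in range(1,n):
        if 60<st[k,4]<3000 and 70<c[k][0]<520 and c[k][1]>90: print(c[k].round(1),st[k,2:],px2w(d,*c[k],42).round())
d=ld('top2'); L=px2w(d,288,215,90);R=px2w(d,384.5,206.3,90); print(L,R,(L+R)/2,np.hypot(*(L-R)[:2]),np.degrees(np.arctan2(*(L-R)[1::-1])))
E
```

```text
top0 [138. 132. 133.] [150.  11. 138.]
top0 [140. 134. 135.] [164.  11. 140.]
floor [166.56 160.84 151.36] shade [132.3125 126.875  118.625 ]
[339.5 255.6] [21 20 87] [ 466. -204.   42.]
[375.  252.8] [ 17  15 187] [ 465. -329.   42.]
[403.5 259.3] [ 22  20 105] [ 434. -425.   42.]
[236.8 269. ] [13 13 96] [450. 155.  42.]
[212.8 285.8] [ 12  14 116] [400. 241.  42.]
[356.4 285.6] [ 16  16 194] [ 359. -250.   42.]
[489.9 347. ] [12  9 67] [ 119. -670.   42.]
top2 [142. 136. 137.] [150.  11. 142.]
top2 [108. 103. 104.] [114.  12. 108.]
floor [126.08 120.96 113.16] shade [136.3125 130.75   122.4375]
[339.3 255.5] [21 20 84] [ 466. -204.   42.]
[374.8 252.8] [ 17  15 189] [ 465. -328.   42.]
[403.6 259.3] [ 22  20 101] [ 434. -425.   42.]
[356.1 285.7] [ 16  14 171] [ 358. -249.   42.]
[615.42782889 -36.79399307  90.        ] [ 617.30338264 -371.62466441   90.        ] [ 616.36560576 -204.20932874   90.        ] 334.8359242570445 90.32093890745726
```

Emit:
{"fn": "send_rows", "kwargs": {
  "grip": [1, 1, 1, 1, 1, 1, 1, 1],
  "xyz": [
    [-0.03, -0.3, -0.03],
    [-0.03, -0.3, -0.03],
    [-0.03, -0.3, -0.03],
    [-0.03, -0.3, -0.03],
    [-0.03, -0.3, -0.03],
    [-0.03, -0.3, -0.03],
    [-0.03, -0.3, -0.03],
    [-0.03, -0.3, -0.03]
  ],
  "yaw": [0, 0, 0, 0, 0, 0, 0, 0]
}}

```text
time_s: 18.32
ee_pos: [365.4, -247.3, 223.5]
ee_rot: [179.9, 0.1, 4.3]
force: [-0.4, -0.8, 0.7]
gripper_width: 91.1
gripper_force: 0.0
```

```bash
python3 - <<'E'
from h import *
d=grab('wrist','w8'); s=env.state(); print(s['ee_pos'],s['ee_rot'],s['qpos'])
print('expect', w2px(d,(360,-247,42)),w2px(d,(470,-330,42)))
i=cv2.GaussianBlur(d['frame'],(5,5),0)
g=cv2.cvtColor(i,cv2.COLOR_RGB2GRAY)
c=cv2.HoughCircles(g[:260],cv2.HOUGH_GRADIENT,1,30,param1=60,param2=14,minRadius=20,maxRadius=45)
for q in c[0][:8]: u,v=int(q[0]),int(q[1]); print(q.round(1),px2w(d,q[0],q[1],42).round(1),i[v,u])
E
```

```text
[ 365.50742325 -246.80622573  223.41329297] [1.79948537e+02 7.49761495e-02 4.23262920e+00] [-3.54564683e+01  5.76517897e+00  1.04793539e+02 -9.34187608e-02
  6.94661374e+01  5.03436554e+01]
expect (np.float64(274.82197314053957), np.float64(194.52251198315363)) (np.float64(361.4845504205998), np.float64(98.61911707000245))
[243.5  89.5  31.8] [ 469.8 -206.3   42. ] [ 34  61 119]
[365.5 101.5  31.3] [ 467.5 -334.6   42. ] [113 110 112]
[442.5 133.5  31.6] [ 441.2 -422.9   42. ] [78 42 97]
[279.5 194.5  27.1] [ 360.4 -252.3   42. ] [115 113 114]
[320.5 140.5  29.4] [ 424.  -292.1   42. ] [138 137 126]
[278.5  94.5  32.4] [ 467.6 -243.    42. ] [96 95 88]
```

```bash
cat > blob.py <<'E'
from h import *
def blob(f,p,z=42,r=33):
    """refine a grey tin's lid centre near world point p: best circle by lid/side/floor colour (neutral) mask"""
    d=ld(f); i=cv2.GaussianBlur(d['frame'],(3,3),0).astype(int)
    m=((i[...,1]-i[...,2]<=4)&(i.max(2)-i.min(2)<16)).astype(np.uint8)
    u,v=map(int,w2px(d,p)); k=np.zeros_like(m); R=int(abs(w2px(d,np.add(p,(0,45,0)))[0]-u)+abs(w2px(d,np.add(p,(0,45,0)))[1]-v)); cv2.circle(k,(u,v),R,1,-1); m=cv2.morphologyEx(m*k,cv2.MORPH_OPEN,np.ones((5,5)))
    n,l,st,c=cv2.connectedComponentsWithStats(m); b=1+np.argmax(st[1:,4]); x,y,w,h,a=st[b]
    print('bbox',x,y,w,h,a,'ctr',c[b].round(1),'bboxctr->',px2w(d,x+w/2,y+h/2,z).round(1),'centroid->',px2w(d,*c[b],z).round(1),'expected dia px',d['fx']*61/(np.array(d['pose'])[2,3]-z))
E
python3 - <<'E'
from blob import *
blob('w8',(360,-250,42)); blob('w8',(467,-333,42))
E
```

```text
bbox 253 164 55 55 2385 ctr [279.9 191.3] bboxctr-> [ 364.  -253.2   42. ] centroid-> [ 364.2 -252.5   42. ] expected dia px 55.00225228009896
bbox 330 70 63 61 3049 ctr [361.5 100. ] bboxctr-> [ 468.2 -330.3   42. ] centroid-> [ 468.6 -330.2   42. ] expected dia px 55.00225228009896
```

Emit:
{"fn": "send_rows", "kwargs": {
  "grip": [1, 1, 1, 1, 1, 1, 1, 1],
  "xyz": [
    [0, 0, 0],
    [0, 0, 0],
    [0, 0, 0],
    [0, 0, 0],
    [0, 0, 0],
    [-0.004, -0.003, 0],
    [-0.004, -0.003, 0],
    [-0.004, -0.003, 0]
  ],
  "yaw": [7, 14, 21, 28, 35, 42, 49, 56]
}}

```text
time_s: 19.03
ee_pos: [362.2, -244.5, 224.3]
ee_rot: [-180.0, -0.1, 60.9]
force: [0.6, -0.1, 0.6]
gripper_width: 91.3
gripper_force: 0.0
```

Emit:
{"fn": "send_rows", "kwargs": {
  "grip": [1, 1, 1, 1, 1, 1],
  "xyz": [
    [0, 0, 0],
    [0, 0, 0],
    [0, 0, 0],
    [0, 0, 0],
    [0, 0, 0],
    [0, 0, 0]
  ],
  "yaw": [7, 14, 21, 28, 29.6, 29.6]
}}

```text
time_s: 19.53
ee_pos: [362.3, -244.5, 224.3]
ee_rot: [180.0, -0.1, 90.2]
force: [-0.4, 1.1, -1.0]
gripper_width: 91.3
gripper_force: 0.0
```

```bash
python3 - <<'E'
from blob import *
grab('wrist','w9'); s=env.state(); print(s['ee_pos'],s['ee_rot']); blob('w9',(360,-250,42)) 
E
```

```text
[ 362.21077903 -244.74571141  224.33008489] [ 1.79993863e+02 -4.71243686e-02  9.01114338e+01]
bbox 248 165 53 57 2375 ctr [274.  193.7] bboxctr-> [ 361.7 -249.7   42. ] centroid-> [ 361.1 -249.9   42. ] expected dia px 54.85725226730977
```

Emit:
{"fn": "send_rows", "kwargs": {
  "grip": [1, 1, 1, 1, 1, 1, 1, 1],
  "xyz": [
    [0, -0.006, -0.04],
    [0, -0.006, -0.08],
    [0, -0.006, -0.12],
    [0, -0.006, -0.155],
    [0, -0.006, -0.185],
    [0, -0.006, -0.205],
    [0, -0.006, -0.214],
    [0, -0.006, -0.214]
  ],
  "yaw": [0, 0, 0, 0, 0, 0, 0, 0]
}}

```text
time_s: 20.25
ee_pos: [361.0, -250.8, 8.8]
ee_rot: [-179.8, -0.2, 90.1]
force: [-0.3, 0.5, 0.2]
gripper_width: 91.2
gripper_force: 0.0
```

Emit:
{"fn": "send_rows", "kwargs": {
  "grip": [-1, -1, -1, -1, -1, -1, -1, -1],
  "xyz": [
    [0, 0, 0],
    [0, 0, 0],
    [0, 0, 0],
    [0, 0, 0],
    [0, 0, 0],
    [0, 0, 0],
    [0, 0, 0],
    [0, 0, 0]
  ],
  "yaw": [0, 0, 0, 0, 0, 0, 0, 0],
  "grip_force": 25
}}

```text
time_s: 20.92
ee_pos: [361.8, -252.3, 11.2]
ee_rot: [180.0, 0.0, 90.1]
force: [-2.0, 1.0, 6.6]
gripper_width: 59.6
gripper_force: 25.0
```

Emit:
{"fn": "send_rows", "kwargs": {
  "grip": [-1, -1, -1, -1, -1, -1, -1, -1],
  "xyz": [
    [0, 0, 0.04],
    [0, 0, 0.08],
    [0, 0, 0.12],
    [0, 0, 0.16],
    [0.03, 0, 0.19],
    [0.06, 0.01, 0.19],
    [0.09, 0.02, 0.19],
    [0.12, 0.03, 0.19]
  ],
  "yaw": [0, 0, 0, 0, 0, 0, 0, 0]
}}

```text
time_s: 21.58
ee_pos: [483.0, -221.8, 201.3]
ee_rot: [179.9, 0.0, 90.0]
force: [0.6, 0.4, -1.3]
gripper_width: 59.4
gripper_force: 25.0
```

Emit:
{"fn": "send_rows", "kwargs": {
  "grip": [-1, -1, -1, -1, -1, -1],
  "xyz": [
    [0.035, -0.01, 0],
    [0.07, -0.02, 0],
    [0.105, -0.03, 0],
    [0.137, -0.04, 0],
    [0.137, -0.04, 0],
    [0.137, -0.04, 0]
  ],
  "yaw": [0, 0, 0, 0, 0, 0]
}}

```text
time_s: 22.08
ee_pos: [619.5, -262.2, 198.6]
ee_rot: [-179.9, -0.1, 90.1]
force: [-0.8, 0.3, -2.1]
gripper_width: 59.2
gripper_force: 25.0
```

```bash
cat > rail.py <<'E'
from h import *
def rail(f):
    d=ld(f); hsv=cv2.cvtColor(cv2.GaussianBlur(d['frame'],(3,3),0),cv2.COLOR_RGB2HSV)
    m=((hsv[...,0]<18)&(hsv[...,1]>70)).astype(np.uint8)
    for y in (-240,-220,-200,-180,-160,-140,-120,-100):
        u0,v=w2px(d,(620,y,90))
        if not 2<v<235: continue
        row=m[int(v)]; ex=[int(u) for u in range(1,560) if row[u]!=row[u-1]]
        ru=[(a,b) for a,b in zip(ex[:-1],ex[1:]) if row[a] and b-a>12]
        print(y,int(v),round(u0),[(px2w(d,a,v,90)[0].round(1),px2w(d,b,v,90)[0].round(1)) for a,b in ru])
E
python3 - <<'E'
from rail import *
grab('wrist','w10'); s=env.state(); print(s['ee_pos'],s['ee_rot'],s['gripper_width']); rail('w10')
E
```

```text
[ 618.26713645 -261.87079265  199.14878611] [-1.79862868e+02 -6.35936470e-02  9.00870105e+01] 59.41647625665057
-240 183 276 [(np.float64(604.2), np.float64(639.2))]
-220 161 276 [(np.float64(603.6), np.float64(639.6))]
-200 138 276 [(np.float64(603.9), np.float64(639.2))]
-180 114 276 [(np.float64(603.4), np.float64(638.7))]
-160 88 276 [(np.float64(603.7), np.float64(638.3))]
-140 62 276 [(np.float64(603.2), np.float64(637.8))]
-120 34 276 [(np.float64(602.8), np.float64(638.2)), (np.float64(717.6), np.float64(759.3))]
-100 5 276 [(np.float64(582.4), np.float64(657.7)), (np.float64(714.5), np.float64(792.0))]
```

The rail centre is x ≈ 621.7 near y=-250, with a measured width of 35 mm (true value 36).

Emit:
{"fn": "send_rows", "kwargs": {
  "grip": [-1, -1, -1, -1, -1, -1, -1, -1],
  "xyz": [
    [0.003, 0, -0.03],
    [0.003, 0, -0.055],
    [0.003, 0, -0.075],
    [0.003, 0, -0.085],
    [0.003, 0, -0.091],
    [0.003, 0, -0.095],
    [0.003, 0, -0.098],
    [0.003, 0, -0.098]
  ],
  "yaw": [0, 0, 0, 0, 0, 0, 0, 0]
}}

```text
time_s: 22.8
ee_pos: [621.9, -262.3, 103.1]
ee_rot: [179.9, 0.0, 90.1]
force: [-0.6, -0.4, -1.6]
gripper_width: 59.3
gripper_force: 25.0
```

Emit:
{"fn": "send_rows", "kwargs": {
  "grip": [-1, -1, -1, -1, -1, -1],
  "xyz": [
    [0, 0, -0.001],
    [0, 0, -0.002],
    [0, 0, -0.003],
    [0, 0, -0.003],
    [0, 0, -0.003],
    [0, 0, -0.003]
  ],
  "yaw": [0, 0, 0, 0, 0, 0]
}}

```text
time_s: 23.3
ee_pos: [622.3, -262.4, 101.3]
ee_rot: [179.9, 0.1, 90.1]
force: [-1.9, 0.6, 5.7]
gripper_width: 59.4
gripper_force: 25.0
```

Emit:
{"fn": "send_rows", "kwargs": {
  "grip": [0.5, 0.7, 1, 1, 1, 1, 1, 1],
  "xyz": [
    [0, 0, 0],
    [0, 0, 0],
    [0, 0, 0],
    [0, 0, 0],
    [0, 0, 0],
    [0, 0, 0],
    [0, 0, 0.02],
    [0, 0, 0.05]
  ],
  "yaw": [0, 0, 0, 0, 0, 0, 0, 0]
}}

```text
time_s: 23.97
ee_pos: [619.7, -261.2, 146.2]
ee_rot: [-179.6, -0.2, 90.1]
force: [0.4, -0.2, -0.3]
gripper_width: 91.5
gripper_force: 0.0
```

Emit:
{"fn": "send_rows", "kwargs": {
  "grip": [1, 1, 1, 1, 1, 1, 1, 1],
  "xyz": [
    [0, 0, 0.04],
    [-0.03, -0.01, 0.07],
    [-0.06, -0.03, 0.07],
    [-0.09, -0.05, 0.07],
    [-0.12, -0.07, 0.07],
    [-0.155, -0.07, 0.07],
    [-0.155, -0.07, 0.06],
    [-0.155, -0.07, 0.06]
  ],
  "yaw": [0, 0, 0, 0, 0, 0, 0, 0]
}}

```text
time_s: 24.63
ee_pos: [464.9, -331.9, 208.4]
ee_rot: [-179.9, -0.1, 90.0]
force: [0.3, 0.2, 0.4]
gripper_width: 90.9
gripper_force: 0.0
```

```bash
python3 - <<'E'
from blob import *
grab('wrist','w11'); grab('top','top3'); s=env.state(); print(s['ee_pos'],s['ee_rot'],s['gripper_width']); blob('w11',(468,-332,42)); blob('top3',(618,-264,132),132)
E
```

```text
[ 467.36925577 -332.02698451  209.2482077 ] [ 1.79971392e+02 -1.70490795e-02  9.00862458e+01] 90.8651281825842
bbox 251 161 56 59 2551 ctr [278.4 190.6] bboxctr-> [ 469.1 -329.7   42. ] centroid-> [ 468.4 -329.8   42. ] expected dia px 57.43266355784825
bbox 346 197 18 19 279 ctr [354.2 206. ] bboxctr-> [ 616.6 -261.9  132. ] centroid-> [ 618.4 -259.4  132. ] expected dia px 18.63327178547774
```

Tin 2 sits on the rail. Next, tin 1.

Emit:
{"fn": "send_rows", "kwargs": {
  "grip": [1, 1, 1, 1, 1, 1, 1, 1],
  "xyz": [
    [0.001, 0.002, -0.04],
    [0.001, 0.002, -0.08],
    [0.001, 0.002, -0.12],
    [0.001, 0.002, -0.15],
    [0.001, 0.002, -0.175],
    [0.001, 0.002, -0.19],
    [0.001, 0.002, -0.198],
    [0.001, 0.002, -0.198]
  ],
  "yaw": [0, 0, 0, 0, 0, 0, 0, 0]
}}

```text
time_s: 25.4
ee_pos: [468.2, -329.2, 9.5]
ee_rot: [-179.9, -0.1, 90.2]
force: [0.2, 0.3, 0.2]
gripper_width: 91.3
gripper_force: 0.0
```

Emit:
{"fn": "send_rows", "kwargs": {
  "grip": [-1, -1, -1, -1, -1, -1, -1, -1],
  "xyz": [
    [0, 0, 0],
    [0, 0, 0],
    [0, 0, 0],
    [0, 0, 0],
    [0, 0, 0],
    [0, 0, 0],
    [0, 0, 0],
    [0, 0, 0]
  ],
  "yaw": [0, 0, 0, 0, 0, 0, 0, 0]
}}

```text
time_s: 26.07
ee_pos: [468.1, -330.4, 12.3]
ee_rot: [179.9, 0.0, 90.1]
force: [-2.1, 0.7, 6.5]
gripper_width: 59.7
gripper_force: 25.0
```

Emit:
{"fn": "send_rows", "kwargs": {
  "grip": [-1, -1, -1, -1, -1, -1, -1, -1],
  "xyz": [
    [0, 0, 0.04],
    [0, 0, 0.08],
    [0, 0, 0.12],
    [0, 0, 0.16],
    [0, 0.03, 0.19],
    [0.01, 0.06, 0.19],
    [0.03, 0.09, 0.19],
    [0.05, 0.12, 0.19]
  ],
  "yaw": [0, 0, 0, 0, 0, 0, 0, 0]
}}

```text
time_s: 26.73
ee_pos: [517.7, -209.1, 202.1]
ee_rot: [179.9, 0.0, 90.0]
force: [0.6, 0.2, -1.3]
gripper_width: 59.6
gripper_force: 25.0
```

Emit:
{"fn": "send_rows", "kwargs": {
  "grip": [-1, -1, -1, -1, -1, -1],
  "xyz": [
    [0.03, 0.02, 0],
    [0.06, 0.04, 0],
    [0.09, 0.055, 0],
    [0.102, 0.055, 0],
    [0.102, 0.055, 0],
    [0.102, 0.055, 0]
  ],
  "yaw": [0, 0, 0, 0, 0, 0]
}}

```text
time_s: 27.23
ee_pos: [619.3, -154.9, 200.2]
ee_rot: [-179.9, -0.0, 90.1]
force: [-0.3, 0.3, -2.4]
gripper_width: 59.4
gripper_force: 25.0
```

```bash
python3 - <<'E'
from rail import *
grab('wrist','w12'); s=env.state(); print(s['ee_pos'],s['ee_rot'],s['gripper_width']); rail('w12')
E
```

```text
[ 618.6626883  -155.27644495  200.58107375] [-1.79866657e+02 -1.43439181e-02  9.00739081e+01] 60.00260678629161
-180 232 276 []
-160 212 276 []
-140 191 276 [(np.float64(602.9), np.float64(638.3))]
-120 169 276 [(np.float64(603.2), np.float64(637.9))]
-100 146 276 [(np.float64(602.6), np.float64(637.5)), (np.float64(723.7), np.float64(791.6))]
```

Emit:
{"fn": "send_rows", "kwargs": {
  "grip": [-1, -1, -1, -1, -1, -1, -1, -1],
  "xyz": [
    [0.002, 0, -0.03],
    [0.002, 0, -0.055],
    [0.002, 0, -0.075],
    [0.002, 0, -0.087],
    [0.002, 0, -0.093],
    [0.002, 0, -0.097],
    [0.002, 0, -0.1],
    [0.002, 0, -0.1]
  ],
  "yaw": [0, 0, 0, 0, 0, 0, 0, 0]
}}

```text
time_s: 27.95
ee_pos: [621.8, -155.7, 102.6]
ee_rot: [179.9, 0.0, 90.1]
force: [0.3, -1.2, -1.4]
gripper_width: 59.5
gripper_force: 25.0
```

Emit:
{"fn": "send_rows", "kwargs": {
  "grip": [-1, -1],
  "xyz": [
    [0, 0, -0.001],
    [0, 0, -0.001]
  ],
  "yaw": [0, 0]
}}

```text
time_s: 28.12
ee_pos: [622.2, -155.6, 102.3]
ee_rot: [179.9, 0.1, 90.1]
force: [-0.8, 0.4, 4.9]
gripper_width: 59.6
gripper_force: 25.0
```

Emit:
{"fn": "send_rows", "kwargs": {
  "grip": [0.5, 0.7, 1, 1, 1, 1, 1, 1],
  "xyz": [
    [0, 0, 0],
    [0, 0, 0],
    [0, 0, 0],
    [0, 0, 0],
    [0, 0, 0],
    [0, 0, 0],
    [0, 0, 0.02],
    [0, 0, 0.05]
  ],
  "yaw": [0, 0, 0, 0, 0, 0, 0, 0]
}}

```text
time_s: 28.78
ee_pos: [619.6, -154.5, 147.5]
ee_rot: [-179.6, -0.1, 90.1]
force: [0.4, -0.5, -0.2]
gripper_width: 91.4
gripper_force: 0.0
```

Emit:
{"fn": "send_rows", "kwargs": {
  "grip": [1, 1, 1, 1, 1, 1, 1, 1],
  "xyz": [
    [0, 0, 0.04],
    [-0.02, 0, 0.07],
    [-0.06, -0.02, 0.07],
    [-0.1, -0.06, 0.07],
    [-0.14, -0.1, 0.07],
    [-0.18, -0.14, 0.07],
    [-0.2, -0.18, 0.07],
    [-0.2, -0.2, 0.07]
  ],
  "yaw": [0, 0, 0, 0, 0, 0, 0, 0]
}}

```text
time_s: 29.45
ee_pos: [430.4, -333.0, 220.9]
ee_rot: [-180.0, -0.0, 90.1]
force: [0.6, -0.9, 0.4]
gripper_width: 91.1
gripper_force: 0.0
```

Emit:
{"fn": "send_rows", "kwargs": {
  "grip": [1, 1, 1, 1, 1, 1, 1, 1],
  "xyz": [
    [0, 0, 0],
    [0, 0, 0],
    [0, 0, 0],
    [0, 0, 0],
    [0, 0, 0],
    [0, 0, 0],
    [0, 0, 0],
    [0, 0, 0]
  ],
  "yaw": [0, 0, 0, 0, 0, 0, 0, 0]
}}

```text
time_s: 30.12
ee_pos: [433.1, -332.1, 220.4]
ee_rot: [180.0, -0.0, 90.2]
force: [0.0, -0.0, 0.6]
gripper_width: 91.2
gripper_force: 0.0
```

```bash
python3 - <<'E'
from blob import *
from cab import tw
d=grab('top','top4'); s=env.state(); print(s['time_s'],s['ee_pos'])
blob('top4',(617,-261,132),132); blob('top4',(617,-154,132),132)
# grey/odd blobs on the table, scoop-coloured or grey, vs before
i=cv2.GaussianBlur(d['frame'],(5,5),0).astype(int); m=((i[...,2]-i[...,1]>=0)&(i.max(2)-i.min(2)<25)&(i.max(2)>60)).astype(np.uint8)
n,l,st,c=cv2.connectedComponentsWithStats(m)
for k in range(1,n):
    if 30<st[k,4]<3000 and 70<c[k][0]<520 and c[k][1]>90: print(c[k].round(1),st[k,2:],px2w(d,*c[k],42).round())
# scoops: two scene frames in time, difference to the empty cabinet; handle-coloured pixels inside the back opening
z=ld('scene0'); e=grab('scene','s7'); f=grab('scene','s8')
df=np.abs(e['frame'].astype(int)-z['frame']).sum(2)
p=(651,219,4.5)
for nme,y in(('B hook1',-80),('A hook2',0)):
    for q in((0,y,229),(0,y,180),(0,y,144),(0,y,100),(0,y,70)):
        u,v=map(int,np.round(w2px(e,tw(p,q)))); print(nme,q,(u,v),z['frame'][v,u],e['frame'][v,u],df[v-2:v+3,u-2:u+3].mean().round())
b=(cv2.GaussianBlur(np.clip(df,0,255).astype(np.uint8),(3,3),0)>60).astype(np.uint8); b[:, :230]=0
n,l,st,c=cv2.connectedComponentsWithStats(b)
for k in range(1,n):
    if st[k,4]>15: print('diff',st[k],c[k].round(),e['frame'][l==k].mean(0).round())
E
```

```text
30.1667 [ 433.01714146 -332.21227268  220.40931584]
bbox 346 197 18 19 281 ctr [354.1 206. ] bboxctr-> [ 616.6 -261.9  132. ] centroid-> [ 618.6 -259.2  132. ] expected dia px 18.63327178547774
bbox 315 199 18 20 295 ctr [323.3 208.2] bboxctr-> [ 617.  -157.4  132. ] centroid-> [ 620.  -155.2  132. ] expected dia px 18.63327178547774
[354.  206.2] [ 16  16 198] [ 637. -276.   42.]
[323.3 208.3] [ 16  18 206] [ 638. -166.   42.]
[339.2 255.5] [21 20 83] [ 467. -203.   42.]
[407.3 265.6] [ 26  10 142] [ 411. -434.   42.]
B hook1 (0, -80, 229) (323, 169) [38 52 39] [35 53 38] 14.0
B hook1 (0, -80, 180) (322, 181) [32 50 37] [36 57 43] 12.0
B hook1 (0, -80, 144) (322, 190) [30 50 34] [34 54 43] 12.0
B hook1 (0, -80, 100) (321, 201) [38 53 44] [37 51 43] 12.0
B hook1 (0, -80, 70) (321, 208) [39 59 46] [36 52 43] 12.0
A hook2 (0, 0, 229) (331, 156) [52 90 69] [51 89 65] 57.0
A hook2 (0, 0, 180) (331, 169) [29 48 33] [26 50 37] 10.0
A hook2 (0, 0, 144) (330, 178) [32 56 43] [41 58 44] 12.0
A hook2 (0, 0, 100) (330, 188) [35 57 43] [42 60 47] 12.0
A hook2 (0, 0, 70) (329, 195) [38 56 40] [27 49 33] 12.0
diff [329 150   5   7  23] [331. 153.] [102. 100.  94.]
diff [262 163  29  31 319] [276. 180.] [168. 166. 149.]
diff [230 197  51  33 484] [255. 213.] [178. 175. 158.]
diff [ 231  236   48   57 1136] [255. 263.] [114. 106. 100.]
diff [246 297  11  11  49] [251. 302.] [130. 128. 116.]
diff [230 320  10  12  40] [234. 325.] [139. 137. 124.]
```

Both tins measure on the rail top. The scoops are screened by the side wall in the scene view, with A's ring visible on the hook at (331,153). I'll look inside the cabinet with the wrist camera.

Emit:
{"fn": "send_rows", "kwargs": {
  "grip": [1, 1, 1, 1, 1, 1, 1, 1],
  "xyz": [
    [0, 0.04, 0],
    [0, 0.08, 0],
    [0, 0.12, 0],
    [0, 0.16, 0],
    [0, 0.2, 0],
    [0, 0.24, 0],
    [0, 0.28, 0],
    [0, 0.32, 0]
  ],
  "yaw": [-7, -14, -21, -28, -35, -42, -49, -56]
}}

```text
time_s: 30.93
ee_pos: [432.8, -33.9, 220.7]
ee_rot: [180.0, -0.0, 38.4]
force: [1.2, -0.2, -0.4]
gripper_width: 91.5
gripper_force: 0.0
```

Emit:
{"fn": "send_rows", "kwargs": {
  "grip": [1, 1, 1, 1, 1, 1, 1, 1],
  "xyz": [
    [0, 0.04, 0],
    [0, 0.08, 0],
    [0, 0.12, 0],
    [0, 0.16, -0.02],
    [0, 0.18, -0.05],
    [0, 0.18, -0.08],
    [0, 0.18, -0.1],
    [0, 0.18, -0.1]
  ],
  "yaw": [-7, -14, -21, -28, -29.5, -29.5, -29.5, -29.5]
}}

```text
time_s: 31.6
ee_pos: [429.6, 144.3, 116.4]
ee_rot: [179.9, 0.6, 9.3]
force: [-0.4, -0.8, 0.1]
gripper_width: 91.2
gripper_force: 0.0
```

Emit:
{"fn": "send_rows", "kwargs": {
  "grip": [1, 1, 1, 1, 1, 1],
  "xyz": [
    [0.03, 0, 0],
    [0.06, 0, 0],
    [0.085, 0, 0],
    [0.09, 0, 0],
    [0.09, 0, 0],
    [0.09, 0, 0]
  ],
  "yaw": [0, 0, 0, 0, 0, 0]
}}

```text
time_s: 32.1
ee_pos: [522.8, 143.9, 121.1]
ee_rot: [180.0, 0.0, 9.2]
force: [-0.2, -0.2, -0.4]
gripper_width: 91.1
gripper_force: 0.0
```

```bash
python3 - <<'E'
from h import *
from cab import tw
d=grab('wrist','w13'); s=env.state(); print(s['time_s'],s['ee_pos'],s['ee_rot'],np.array(d['pose'])[:3,3])
p=(651,219,4.5)
for nm,y in(('B1',-80),('A2',0),('none3',80)):
    for z in (229,144,100,60): 
        u,v=w2px(d,tw(p,(0,y,z))); u,v=round(u),round(v); print(nm,z,(u,v),d['frame'][v,u] if 0<=u<560 and 0<=v<420 else None)
i=cv2.GaussianBlur(d['frame'],(3,3),0).astype(int)
# non-green pixels at the top (neutral = steel, brown = handle)
w=((i[...,0]>i[...,1]+15)).astype(np.uint8); g=((i.max(2)-i.min(2)<18)&(i[...,2]>=i[...,1]-4)&(i.max(2)>45)).astype(np.uint8)
for nm,m in(('wood',w),('steel',g)):
    m[240:]=0; n,l,st,c=cv2.connectedComponentsWithStats(m)
    for k in range(1,n):
        if st[k,4]>80: print(nm,st[k],c[k].round(),i[l==k].mean(0).round())
E
```

```text
32.15 [522.13985272 144.00785093 120.97121063] [1.79997667e+02 3.71689007e-02 9.18118965e+00] [605.83165533 157.16070922 291.66523213]
B1 229 (455, -234) None
B1 144 (340, -12) None
B1 100 (324, 19) [89 73 53]
B1 60 (315, 36) [66 79 64]
A2 229 (-113, -298) None
A2 144 (139, -31) None
A2 100 (174, 5) [97 80 58]
A2 60 (193, 25) [55 83 65]
none3 229 (-732, -368) None
none3 144 (-68, -51) None
none3 100 (19, -9) None
none3 60 (68, 13) [50 79 60]
wood [146   0  44  20 621] [173.   8.] [94. 78. 58.]
wood [ 312    0   47   34 1128] [330.  14.] [100.  82.  61.]
steel [131   0  35  36 697] [147.  16.] [100.  99. 100.]
steel [ 191    0   42   39 1003] [213.  14.] [112. 111. 112.]
steel [338   4  33  45 793] [357.  25.] [129. 128. 129.]
steel [279   7  33  43 962] [294.  22.] [124. 123. 125.]
```

Both scoops hang straight down at hooks 1 and 2, with handle and pan pixels exactly where predicted. Backing off, then handing in.

Emit:
{"fn": "send_rows", "kwargs": {
  "grip": [1, 1, 1, 1, 1, 1, 1, 1],
  "xyz": [
    [-0.03, 0, 0],
    [-0.06, 0, 0],
    [-0.09, -0.02, 0.02],
    [-0.1, -0.04, 0.05],
    [-0.1, -0.06, 0.08],
    [-0.1, -0.07, 0.1],
    [-0.1, -0.07, 0.1],
    [-0.1, -0.07, 0.1]
  ],
  "yaw": [0, 0, 0, 0, 0, 0, 0, 0]
}}

```text
time_s: 32.82
ee_pos: [422.4, 74.2, 221.6]
ee_rot: [-180.0, -0.2, 9.2]
force: [-0.3, -0.5, 0.0]
gripper_width: 91.2
gripper_force: 0.0
```

```bash
python3 -c "
from workcell import env
print(env.job_done())"
```

```text
the job is handed in; nothing more can be done
None
```

Both scoops hang on their own hooks (right and middle), the two grey tins I found stand on the rail, the bottle and salt cellar were not touched, and the job is handed in (no verdict came back).

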